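# Check a housing seam with a pencil probe, then snap the probe into its cap

## Task

Take the pencil probe upright out of its round stand and guide its tip slowly (about 3 cm/s) along the whole L-shaped joint line on top of the grey housing, with the tip in the joint or just above it: begin at the end beside the round black plug, go round the corner and on to the other end. Then put the probe tip first into the snap cap on the square foot, press it down until it clicks and keep pressing until its flange is down on the cap's rim. Finish like that, still gripping the probe and pressing it home, without letting go, and leave the mug, the tape roll and the label roll where they are.

Things in the scene. Friction and masses are not known exactly. Their poses are not given: they have to be found in the camera images.
- probe: loose pencil probe, 144 mm long, 80 g, at the start upright in the stand, tip 9 mm above the desk. Origin at its tip, z along its axis towards the grip end. From the tip up: steel nose 5 to 10 mm thick; a cone from 28 to 38 mm widening to a bead 19 mm in diameter; a neck 13 mm in diameter from 42 to 56 mm; a flange; a grey barrel 18 mm in diameter; a black square grip block
- probe_grip (a point): middle of the probe's black square grip block, 116 mm above the tip: 20 x 20 mm, sides along the probe's x and y, from 92 to 140 mm above the tip; the place to hold it. A stud 4 mm high stands on top
- probe_flange (a point): centre of the underside of the probe's black flange, 56 mm above the tip: 28 mm in diameter, 4 mm thick. In the stand it rests on the rim, with 1.5 mm of play between bead and bore
- stand: fixed open round stand: dark round foot 72 mm across with a plain black tube, outer diameter 31 mm, bore 22 mm, rim 65 mm above the desk. Origin under its centre
- housing: fixed grey instrument housing, 130 x 170 x 38 mm (x, y, z), flat top, three connectors 14 mm long on its +x side; origin under its centre. An aluminium cover fills one corner of the top; the joint line between cover and housing is an L-shaped groove 5 mm wide, 4 mm deep: leg 1 along x at y = +45 mm, leg 2 along y at x = +25 mm. Screw heads 1.5 mm high lie on the cover
- seam_start (a point): where the tracing begins: middle of the groove's width, at the height of the housing's top (38 mm), 10 mm in from the housing's -x edge, beside a round black plug 20 mm across and 7 mm high centred 21 mm to +y of the seam
- seam_corner (a point): corner of the L, same height, 80 mm from seam_start
- seam_end (a point): where the tracing ends: same height, 120 mm from the corner, 10 mm in from the housing's -y edge
- cap: fixed upright snap cap, open at the top: grey tube, outer diameter 33 mm, bore 22 mm, rim 72 mm above the desk, on a dark square foot 70 x 70 x 12 mm; origin under its centre. Four black spring jaws, 10 mm below the rim, narrow the bore to 14 mm and snap behind the probe's bead; their tabs show on the outside. Fully home, the flange is on the rim and the tip 16 mm above the desk
- cap_mouth (a point): centre of the cap's mouth, at the height of the rim. As the probe goes in, the resistance rises from 0 (tip 32 mm above the desk) to about 8 to 14 N, vanishes at the click (tip about 24 mm above the desk; the probe jumps on to about 20 mm), then rises again against the spring seal to about 8 N fully home, where the rim stops it
- seal (a joint): travel of the spring seal in the bottom of the cap, in m: 0 untouched (face 22 mm above the desk), grows as the probe's tip presses it down, 1.15 N per mm, about 0.006 when the probe is fully home. If the latched probe is not pressed, the seal lifts it again by about 4 mm
- mug_1: loose white mug, 79 x 114 x 89 mm, origin under its centre; leave it
- tape_1: loose roll of tan tape, 94 x 92 x 48 mm, origin under its centre; leave it
- label_roll_a: loose roll of white labels, 84 mm across, 38 mm high, origin under its centre; leave it
There are look-alikes about, which are no part of the job. Leave any orange or turquoise look-alike of the cap alone.

How it is judged (in metres and radians):
On the way, in this order (a step that is already met when the one before it is completed fails the run):
1. the probe is held, lifted out of its stand (height (world z) of probe above 0.07 m and contact force between the fingers and probe above 2 N), for 0.1 s.
2. the tip is at the start of the seam (x of probe in the frame of housing between -0.065 and -0.045 m and y of probe in the frame of housing between 0.04 and 0.05 m and z of probe in the frame of housing between 0.03 and 0.045 m and angle between probe's own z axis and vertical below 0.25 rad), for 0.2 s.
3. the tip is half way along the first leg (x of probe in the frame of housing between -0.025 and -0.005 m and y of probe in the frame of housing between 0.04 and 0.05 m and z of probe in the frame of housing between 0.03 and 0.045 m and angle between probe's own z axis and vertical below 0.25 rad), for 0.2 s.
4. the tip is at the corner (horizontal distance between probe and seam_corner below 0.009 m and z of probe in the frame of housing between 0.03 and 0.045 m and angle between probe's own z axis and vertical below 0.25 rad), for 0.2 s.
5. the tip is a third of the way along the second leg (y of probe in the frame of housing between -0.005 and 0.015 m and x of probe in the frame of housing between 0.02 and 0.03 m and z of probe in the frame of housing between 0.03 and 0.045 m and angle between probe's own z axis and vertical below 0.25 rad), for 0.2 s.
6. the tip is two thirds of the way along the second leg (y of probe in the frame of housing between -0.045 and -0.025 m and x of probe in the frame of housing between 0.02 and 0.03 m and z of probe in the frame of housing between 0.03 and 0.045 m and angle between probe's own z axis and vertical below 0.25 rad), for 0.2 s.
7. the tip is at the end of the seam (y of probe in the frame of housing between -0.085 and -0.065 m and x of probe in the frame of housing between 0.02 and 0.03 m and z of probe in the frame of housing between 0.03 and 0.045 m and angle between probe's own z axis and vertical below 0.25 rad), for 0.2 s.
8. the probe, held upright, has clicked past the jaws of the cap (z of probe in the frame of cap below 0.0215 m and horizontal distance between probe and cap below 0.003 m and angle between probe's own z axis and vertical below 0.1 rad and contact force between the fingers and probe above 2 N), for 0.05 s.
At the end, for the whole second after the job is handed in: the probe stands in the cap, its tip within 3 mm of the fully home depth (tip less than 19 mm above the cap's underside), within 3 mm of the axis and 0.1 rad of upright, at rest; the fingers still grip it (over 2 N) and press it home (seal travel over 3 mm, over 3 N between probe and cap) (z of probe in the frame of cap below 0.019 m and horizontal distance between probe and cap below 0.003 m and angle between probe's own z axis and vertical below 0.1 rad and contact force between the fingers and probe above 2 N and value of joint seal above 0.003 m and contact force between probe and cap above 3 N and linear speed of probe below 0.02 m/s); the arm keeps its last pose, push and grip.
It fails at once if the mug, tape roll or label roll is disturbed by more than 30 mm (distance of any of mug_1, tape_1, label_roll_a from where it was at the start of the episode above 0.03 m).
It also fails if it takes over 67 s, if anything falls off the work surface, if the arm or the gripper's body presses on something with over 40 N, if the wrist force passes 120 N, or if a joint passes its speed limit or range.

## Robot

A 6-joint arm with a two-finger parallel gripper is mounted at the origin on a cart in front of the work surface, level with it; the furniture and walls round the work are solid. World frame = base frame: x ahead of the robot, y to its left, z up, the work surface at z = 0. Lengths are in m, angles in degrees, forces in N, time in s.
With the tool pointing down it reaches from about 0.25 to 0.725 m from the base axis. Payload 9.7 kg.
Tool frame: the origin (TCP) lies at the very end of the fingers, on their centre line; the grasp point (between the pads) lies 19 mm behind it (bot.grip_depth is the distance from the TCP to the grasp point, in m); z points along the fingers, y is the direction in which the jaws open and shut (so a half turn about z gives the same grasp; the last joint's range is limited). The gripper opens to 85 mm and grips with 20 to 120 N. Pads are 22 mm wide; open, the fingers measure 114 mm over their backs; the gripper's body (76 mm by 85 mm) begins 54 mm behind the grasp point. The pads swing forward as they close: fully open they stand 13 mm farther back than shut.
Start: joints at [-64.916, 4.979, 10.078, 95.1, 0, 90], TCP at [0.233, -0.498, 0.195] pointing down, gripper open.
Joint ranges: [-179.16, 179.16], [-48.56, 103.87], [-65.8, 70.77], [-126.05, 130.52], [-82.76, 87.17], [-180, 180]. Speed limits (degrees/s): [127.2, 127.2, 147.25, 180, 180, 180].

## Interface

Orientations are given as [roll, pitch, yaw] about the fixed x, y, z axes, in that order (R = Rz(yaw) Ry(pitch) Rx(roll)).
In Python, from workcell import telemetry, optics, order, bot gives the robot as it stands. The module is installed in compiled form; this text tells all that it offers.
- The arm moves only by the shell command python3 -m inch 'ROWS' [FORCE]. ROWS is JSON, a list of rows, each a list of 7 numbers: the shift along the tool's x, y, z in m, then the turn, a rotation vector about the tool's x, y, z in rad, then the closure, from 0 (fully open) to 1 (shut). In form: [[tx, ty, tz, rx, ry, rz, grip], ...]. A call has 1 to 12 rows; each row is the pose to reach, as a shift and turn from the pose commanded when the call began, along the tool's axes at that moment; what a row does not reach only later rows make up. A row lasts 1/12 s, in which the tool goes at most 41.7 mm and 7.16 degrees, less where a joint would pass 70% of its speed; a pose out of reach is approached as far as the arm can. A call with a gripper value outside its range is refused whole. The fingers move at their own pace and stop on an object; FORCE is the grip in N (left out, the last holds). Time passes only in rows, so rows that repeat a pose let the fingers close. It gives the time, the measured TCP pose, the force and the opening at its end, in the units of the state.
- telemetry.get_obs(): the state, without advancing time (a new reading comes with each control period).
- optics.camera(name): name is "scene" or "top"; returns (picture, depth): 480x640x3 uint8, red, green, blue; 480x640 float32, m along the optical axis (not along the pixel's ray), 0 where there is no reading.
- optics.camera_info(name): a dict with "camera_matrix" (3x3 intrinsics, pixels), "xyz" and "attitude" of the camera in the world. Camera axes: x right, y down, z forward; pixel columns grow to the right and rows downward; lengths in m; the calibration is good to about 2 mm. A picture is of the moment at which its call begins. camera_info takes no time and is no camera call.
- order.job_done(): hands the job in, once; it reports no verdict.
The state is a dict: "time": time; "q": joint angles; "qd": joint speeds; "joint_efforts": joint torques, N m; "ee_pos": TCP position; "tcp_rot": TCP orientation; "wrist_force": force on the tool from outside, world axes, zero at the start; "torque": the same for the moment, N m; "opening": finger opening in m.
Only numpy, scipy, OpenCV 4.12 (cv2) and the standard library are available. Lean on these libraries where they do the work, as an engineer would, in place of code of your own. Each camera call takes 0.05 s, during which the arm holds its last target. There are 200 camera calls.

## Working session

There is one attempt and no reset: what is moved stays moved. The work goes in short steps, Python scripts to look and compute and a shell command to move; the robot and the scene stay as the last step left them, time stands still between calls to the robot, and variables do not carry over. Pictures are saved under pics/ and viewed, about 8 in all and at most 12, crops included, and the job is handed in when it is done.

```bash
mkdir -p pics
cat > h.py <<'E'
import numpy as np, cv2
from scipy.spatial.transform import Rotation as R
from workcell import telemetry, optics, order, bot
def cam(n):
    i=optics.camera_info(n); a=np.array(i["attitude"],float)
    return np.array(i["camera_matrix"]),np.array(i["xyz"]),(R.from_euler('xyz',a,degrees=True).as_matrix() if a.size==3 else a)
def cloud(n,d):
    K,t,M=cam(n); v,u=np.mgrid[:480,:640]
    p=np.stack([(u-K[0,2])/K[0,0]*d,(v-K[1,2])/K[1,1]*d,d],-1)
    return p@M.T+t
def ray(n,u,v,z):
    K,t,M=cam(n); r=M@np.array([(u-K[0,2])/K[0,0],(v-K[1,2])/K[1,1],1]); return t+r*(z-t[2])/r[2]
def proj(n,p):
    K,t,M=cam(n); c=K@(M.T@(np.array(p)-t)); return c[:2]/c[2]
def snap(n,name):
    im,d=optics.camera(n); cv2.imwrite(f'pics/{name}.png',im[:,:,::-1]); np.save(f'pics/{name}.npy',d); return im,d
E
python3 - <<'E'
from h import *
for n in("scene","top"):
    print(optics.camera_info(n)); snap(n,n+'0')
print(telemetry.get_obs(), bot.grip_depth)
E
```

```text
{'camera_matrix': array([[529.72046759,   0.        , 322.71844272],
       [  0.        , 529.72046759, 241.22535611],
       [  0.        ,   0.        ,   1.        ]]), 'xyz': array([-0.29682762,  0.95875036,  0.88471966]), 'attitude': array([-122.26132891,    1.01246698, -138.64629917])}
{'camera_matrix': array([[508.02609355,   0.        , 318.91031292],
       [  0.        , 508.02609355, 239.54638267],
       [  0.        ,   0.        ,   1.        ]]), 'xyz': array([0.28373682, 0.01882324, 1.28434726]), 'attitude': array([-169.8994933 ,   -0.33158538,  -88.73440117])}
{'time': 0.1, 'q': array([-6.49161345e+01,  5.00620226e+00,  1.00387701e+01,  9.50992253e+01,
        8.03520773e-04,  8.99997598e+01]), 'qd': array([-0.01196163, -0.02316775,  0.11901099,  0.03509331,  0.06642482,
       -0.03120144]), 'joint_efforts': array([-1.14897099e-03, -5.21560836e+01,  4.65654123e+01,  1.61528634e-02,
        3.51598985e-06, -2.01710333e-05]), 'ee_pos': array([ 0.23306785, -0.4979009 ,  0.19416874]), 'tcp_rot': array([-1.79933343e+02, -8.03799645e-04,  2.50841047e+01]), 'wrist_force': array([-0.81567305, -0.20472737, -0.3573071 ]), 'torque': array([-0.02967614, -0.04637196, -0.01052579]), 'opening': 0.08540854582514738} 0.0187
```

View pics/top0.png

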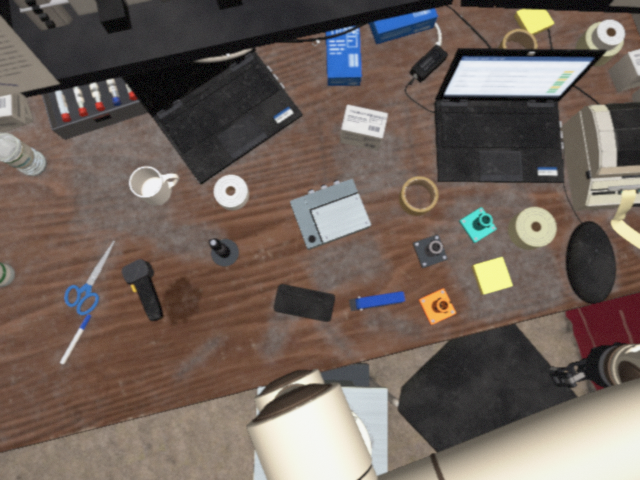

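View pics/scene0.png

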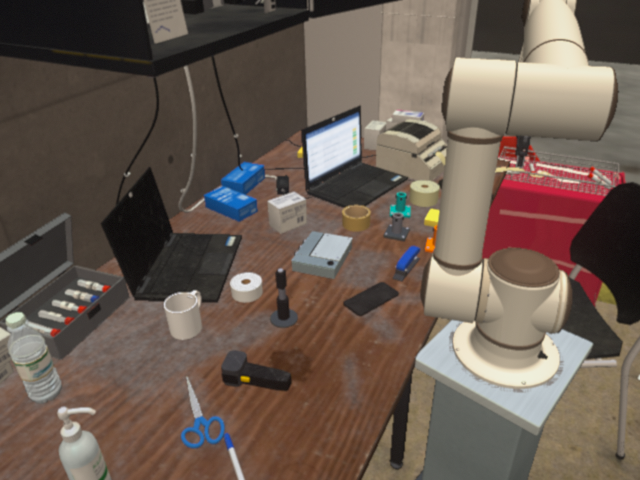

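The top view shows the probe and stand at about (220,250), housing (331,212), grey cap (432,248), mug (152,184), label roll (231,191) and tape (420,194). I'll take closer crops and a depth-based measurement next.

Run:
```python
from h import *
im=cv2.imread('pics/top0.png'); d=np.load('pics/top0.npy')
c=lambda x,y,w,h,s: cv2.resize(im[y:y+h,x:x+w],None,fx=s,fy=s,interpolation=cv2.INTER_CUBIC)
a=c(281,170,100,85,5)   # 500x425
b=c(195,225,60,50,5); e=c(405,225,60,50,5) #300x250
out=np.zeros((500,800,3),np.uint8); out[:425,:500]=a; out[:250,500:]=b; out[250:,500:]=e
cv2.imwrite('pics/crop0.png',out)
P=cloud('top',d)
def reg(x,y,w,h,z0,z1,nm):
    p=P[y:y+h,x:x+w]; m=((p[...,2]>z0)&(p[...,2]<z1)).astype(np.uint8)
    q=p[m>0]; print(nm,len(q),q.mean(0).round(4),q.min(0).round(4),q.max(0).round(4)); return q
q=reg(285,175,95,80,.03,.043,'housing top')
r=cv2.minAreaRect((q[:,:2]*1000).astype(np.float32)); print(r)
reg(200,230,45,40,.055,.08,'stand rim/flange')
reg(200,230,45,40,.13,.17,'probe top')
reg(200,230,45,40,.003,.03,'stand foot')
reg(410,230,45,40,.06,.08,'cap rim')
q=reg(410,230,45,40,.006,.02,'cap foot'); print(cv2.minAreaRect((q[:,:2]*1000).astype(np.float32)))
q=reg(210,170,42,42,.02,.05,'label'); q=reg(398,172,44,44,.02,.06,'tape'); q=reg(125,160,58,48,.06,.12,'mug'); q=reg(455,205,42,40,.04,.1,'turq');q=reg(415,285,45,40,.04,.1,'orange');q=reg(345,285,65,30,.01,.1,'stapler');q=reg(270,280,70,45,.004,.1,'phone');q=reg(335,95,60,60,.01,.2,'box');q=reg(150,60,150,120,.02,.4,'laptop')
q=reg(430,50,170,130,.02,.4,'laptop2')
```

```text
housing top 3336 [ 0.5753 -0.0085  0.037 ] [ 0.4843 -0.1105  0.0302] [0.6658 0.0919 0.043 ]
((581.1177368164062, -6.637702941894531), (142.69911193847656, 170.70553588867188), 21.901338577270508)
stand rim/flange 72 [0.4699 0.2519 0.0665] [0.4596 0.2414 0.0573] [0.4874 0.2714 0.0798]
probe top 95 [0.473  0.2558 0.1469] [0.4622 0.2454 0.1304] [0.4854 0.2687 0.1584]
stand foot 443 [0.4716 0.2545 0.0068] [0.43   0.2053 0.003 ] [0.5282 0.3173 0.0292]
cap rim 124 [ 0.4887 -0.2641  0.0688] [ 0.4714 -0.2834  0.0601] [ 0.5068 -0.246   0.0758]
cap foot 538 [ 0.486  -0.2607  0.0116] [ 0.4464 -0.3127  0.006 ] [ 0.5327 -0.2225  0.0199]
((489.3460998535156, -266.2533874511719), (70.23727416992188, 84.87395477294922), 19.76337242126465)
label 836 [0.6254 0.2444 0.0362] [0.5849 0.2031 0.0201] [0.6828 0.3014 0.0439]
tape 558 [ 0.627  -0.2328  0.0409] [ 0.5817 -0.2955  0.0201] [ 0.6906 -0.1864  0.0532]
mug 482 [0.634  0.4375 0.0775] [0.5909 0.3742 0.0601] [0.6706 0.4838 0.0938]
turq 192 [ 0.5588 -0.387   0.0626] [ 0.5428 -0.4065  0.04  ] [ 0.5767 -0.369   0.076 ]
orange 165 [ 0.3494 -0.2794  0.065 ] [ 0.3327 -0.298   0.04  ] [ 0.3659 -0.2634  0.0773]
stapler 558 [ 0.3594 -0.1315  0.0435] [ 0.337  -0.1947  0.0104] [ 0.383  -0.0669  0.0548]
phone 1592 [0.351  0.0507 0.0079] [ 0.2969 -0.0353  0.004 ] [0.4087 0.1358 0.0153]
box 1563 [ 0.7885 -0.0866  0.0791] [ 0.7543 -0.1448  0.0102] [ 0.8419 -0.0307  0.0989]
laptop 6139 [0.8611 0.3206 0.0453] [0.6373 0.0877 0.02  ] [0.9961 0.466  0.3988]
laptop2 13256 [ 0.8506 -0.4754  0.1009] [ 0.657  -0.7276  0.02  ] [ 1.0353 -0.2689  0.2515]
```

View pics/crop0.png

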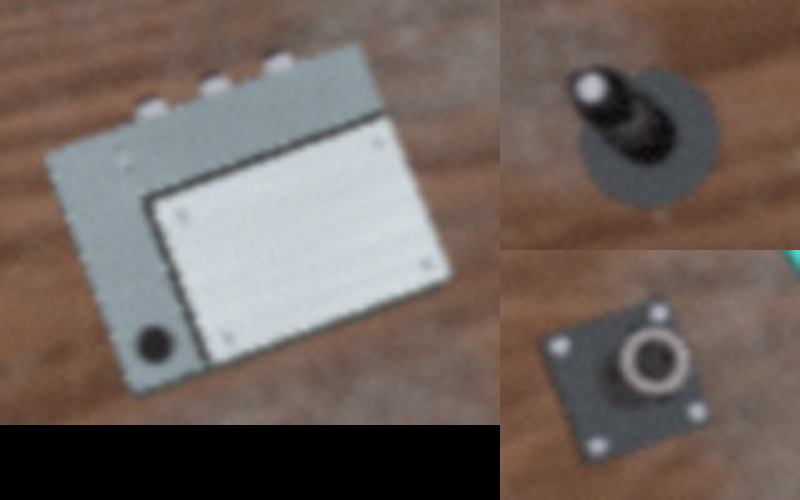

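The crop shows the housing, with connectors at the top (+x), the plug at lower left, the corner of the L at crop (150,197) and leg 2 running right to (385,112). The cap mouth is at (654,361) and the probe stud at (590,88). I'll convert these to world points.

Run:
```python
from h import *
im=cv2.imread('pics/top0.png'); d=np.load('pics/top0.npy'); P=cloud('top',d)
px=lambda x,y,ox,oy:((x+.5)/5-.5+ox,(y+.5)/5-.5+oy)
f=lambda x,y,z,o=(281,170): ray('top',*px(x,y,*o),z)[:2]
C=np.array([f(*c,.038) for c in [(48,158),(362,45),(450,270),(135,393)]]) # (+x+y),(+x-y),(-x-y),(-x+y)
print('sides',[np.linalg.norm(C[i]-C[(i+1)%4]).round(4) for i in range(4)],'ctr',C.mean(0))
ex=(C[0]+C[1]-C[2]-C[3]); ex/=np.linalg.norm(ex); ey=(C[0]+C[3]-C[1]-C[2]); ey/=np.linalg.norm(ey)
print('yaw',np.degrees(np.arctan2(ex[1],ex[0])),np.degrees(np.arctan2(-ey[0],ey[1])))
th=np.mean([np.arctan2(ex[1],ex[0]),np.arctan2(-ey[0],ey[1])]); c,s=np.cos(th),np.sin(th); M=np.array([[c,-s],[s,c]])
# groove mask: dark pixels inside housing
g=cv2.cvtColor(im,cv2.COLOR_BGR2GRAY); v,u=np.mgrid[:480,:640]
K,t,MM=cam('top'); r=np.stack([(u-K[0,2])/K[0,0],(v-K[1,2])/K[1,1],np.ones_like(u)],-1)@MM.T
W=(t+r*((.038-t[2])/r[...,2])[...,None])[...,:2]
h=(W-C.mean(0))@M
def wm(m,k): w=np.clip(150-g[m].astype(float),0,None); return (h[m][:,k]*w).sum()/w.sum()
for lo in(-.04,-.01): 
    m=(h[...,0]>lo)&(h[...,0]<lo+.025)&(abs(h[...,1]-.045)<.008); print('leg1 y',lo,wm(m,1))
for lo in(-.06,-.02,.01): 
    m=(h[...,1]>lo)&(h[...,1]<lo+.025)&(abs(h[...,0]-.025)<.008); print('leg2 x',lo,wm(m,0))
m=(np.hypot(h[...,0]+.055,h[...,1]-.066)<.014); print('plug',wm(m,0),wm(m,1))
for n,p in dict(start=(-.055,.045),corner=(.025,.045),end=(.025,-.075)).items(): print(n,C.mean(0)+M@p)
print('cap',f(654-500,361-250,.072,(405,225)),'capfoot',[f(x-500,y-250,.012,(405,225)).round(4) for x,y in[(540,337),(668,296),(712,420),(587,465)]])
print('stud',f(90,88,.153,(195,225)),'foot',f(151,138,.008,(195,225)))
p=P[225:275,195:255]; m=(p[...,2]>.142)&(p[...,2]<.156); q=p[m]; print('block',len(q),q.mean(0),cv2.minAreaRect((q[:,:2]*1000).astype(np.float32)))
a=cv2.resize(im[232:256,203:233],(600,480),interpolation=cv2.INTER_CUBIC)
cv2.imwrite('pics/blk.png',np.clip(a*2.0,0,255).astype(np.uint8))
```

```text
sides [np.float64(0.1701), np.float64(0.1246), np.float64(0.1697), np.float64(0.1281)] ctr [ 0.57522631 -0.01092443]
yaw 21.44563583148185 22.331803346663683
leg1 y -0.04 0.04740204923796073
leg1 y -0.01 0.04724285412452071
leg2 x -0.06 0.026655264800020645
leg2 x -0.02 0.02678776162694898
leg2 x 0.01 0.026630707332779717
plug -0.050990795982115596 0.06680012524511791
start [0.50741504 0.01032722]
corner [0.58164782 0.04015163]
end [ 0.62638443 -0.07119753]
cap [ 0.48849195 -0.26577804] capfoot [array([ 0.5097, -0.222 ]), array([ 0.5324, -0.2876]), array([ 0.469 , -0.3087]), array([ 0.4447, -0.2451])]
stud [0.47373972 0.25649435] foot [0.47307872 0.25452593]
block 78 [0.4735889  0.25654899 0.14886897] ((474.20245361328125, 256.785400390625), (20.70058822631836, 20.25493621826172), 19.16400718688965)
```

View pics/blk.png

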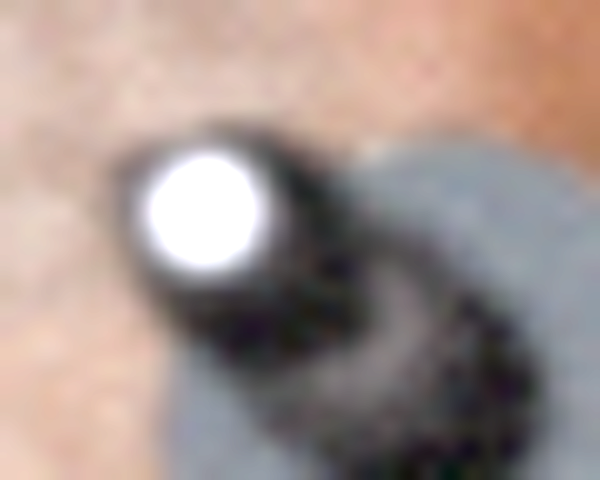

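The brightened block crop (stud at (205,210)) looks square to within a few degrees of the housing yaw (about 20–22°). I'll move above the probe now.

```bash
python3 -m inch '[[0.27,-0.29,-0.03,0,0,0.03,0],[0.537,-0.581,-0.03,0,0,0.055,0],[0.537,-0.581,-0.03,0,0,0.055,0],[0.537,-0.581,-0.03,0,0,0.055,0],[0.537,-0.581,-0.03,0,0,0.055,0],[0.537,-0.581,-0.03,0,0,0.055,0],[0.537,-0.581,-0.03,0,0,0.055,0],[0.537,-0.581,-0.03,0,0,0.055,0],[0.537,-0.581,-0.03,0,0,0.055,0],[0.537,-0.581,-0.03,0,0,0.055,0],[0.537,-0.581,-0.03,0,0,0.055,0],[0.537,-0.581,-0.03,0,0,0.055,0]]'
```

```text
time: 1.1
ee_pos: [0.3847, -0.02, 0.2144]
tcp_rot: [180.0, -0.0, 21.9]
wrist_force: [1.3, -0.4, -0.7]
opening: 0.0855
```

```bash
python3 -m inch '[[0.185,-0.223,-0.01,0,0,0,0],[0.185,-0.223,-0.01,0,0,0,0],[0.185,-0.223,-0.01,0,0,0,0],[0.185,-0.223,-0.01,0,0,0,0],[0.185,-0.223,-0.01,0,0,0,0],[0.185,-0.223,-0.01,0,0,0,0],[0.185,-0.223,-0.01,0,0,0,0],[0.185,-0.223,-0.01,0,0,0,0],[0.185,-0.223,-0.01,0,0,0,0],[0.185,-0.223,-0.01,0,0,0,0]]'
python3 - <<'E'
from h import *
im,d=snap('top','top1'); im2,_=snap('scene','scene1')
o=telemetry.get_obs(); print(o['ee_pos'],o['tcp_rot'])
a=cv2.resize(im[195:275,170:270,::-1],(500,400),interpolation=cv2.INTER_CUBIC)
print(proj('scene',[.473,.2555,.15]))
u,v=proj('scene',[.473,.2555,.15]).astype(int)
b=cv2.resize(im2[v-60:v+60,u-30:u+30,::-1],(300,600),interpolation=cv2.INTER_CUBIC)
out=np.zeros((600,800,3),np.uint8); out[:400,:500]=a; out[:,500:]=b; cv2.imwrite('pics/c1.png',out)
E
```

```text
time: 1.93
ee_pos: [0.4845, 0.2274, 0.2239]
tcp_rot: [-178.8, 0.1, 24.5]
wrist_force: [-1.1, -0.5, 0.3]
opening: 0.0853
[0.48440826 0.22686678 0.22461741] [-1.78754460e+02  2.81007710e-02  2.44050262e+01]
[280.90380234 270.268705  ]
```

View pics/c1.png

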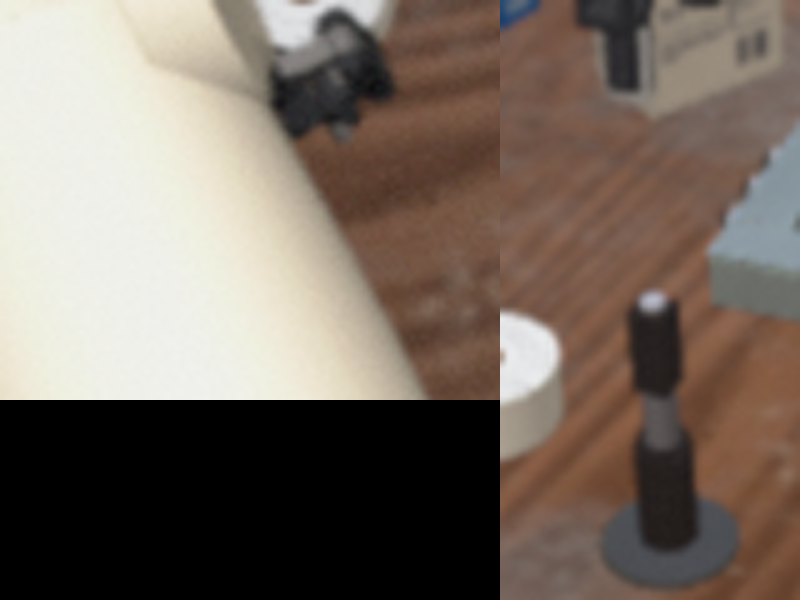

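The crop shows the probe standing undisturbed in its stand at crop (655,400), with the gripper still short of it. The arm hadn't settled, so I'll hold and read the state.

```bash
python3 -m inch '[[0,0,0,0,0,0,0],[0,0,0,0,0,0,0],[0,0,0,0,0,0,0]]'; python3 -c "
from h import *
o=telemetry.get_obs(); print(o['q'],o['qd'],o['tcp_rot'],o['ee_pos'])"
```

```text
time: 2.28
ee_pos: [0.4847, 0.2273, 0.2248]
tcp_rot: [-178.7, -0.0, 24.4]
wrist_force: [0.1, 0.0, -0.6]
opening: 0.0852
[ 24.36664487   3.71239263  12.09238476  98.36636406   1.25860498
 179.94278626] [0.17766549 0.40972034 0.29760626 0.05433841 0.02183781 0.04652784] [-1.78741409e+02 -1.48847668e-02  2.44238448e+01] [0.48471438 0.22728834 0.22481927]
```

Joint 6 is at its +180° limit (yaw = q1 − q6 + 180), so I'll use the perpendicular grasp at yaw 111.9.

```bash
cat >> h.py <<'E'
def rel(p,yaw=111.9):
    o=telemetry.get_obs(); R0=R.from_euler('xyz',o['tcp_rot'],degrees=True)
    R1=R.from_euler('xyz',[180,0,yaw],degrees=True)
    print('t',R0.inv().apply(np.array(p)-o['ee_pos']).round(4),'rv',(R0.inv()*R1).as_rotvec().round(4))
E
python3 -c "
from h import *
rel([.4735,.256,.2])"
```

```text
t [ 0.0017 -0.0302  0.0255] rv [-0.0173 -0.017  -1.5267]
```

```bash
python3 -m inch '[[0.002,-0.03,0.015,-0.0173,-0.017,-1.5267,0],[0.002,-0.03,0.015,-0.0173,-0.017,-1.5267,0],[0.002,-0.03,0.015,-0.0173,-0.017,-1.5267,0],[0.002,-0.03,0.015,-0.0173,-0.017,-1.5267,0],[0.002,-0.03,0.015,-0.0173,-0.017,-1.5267,0],[0.002,-0.03,0.015,-0.0173,-0.017,-1.5267,0],[0.002,-0.03,0.015,-0.0173,-0.017,-1.5267,0],[0.002,-0.03,0.015,-0.0173,-0.017,-1.5267,0],[0.002,-0.03,0.015,-0.0173,-0.017,-1.5267,0],[0.002,-0.03,0.015,-0.0173,-0.017,-1.5267,0],[0.002,-0.03,0.015,-0.0173,-0.017,-1.5267,0],[0.002,-0.03,0.015,-0.0173,-0.017,-1.5267,0]]'; python3 -c "
from h import *
rel([.4735,.256,.106])"
```

```text
time: 3.28
ee_pos: [0.4741, 0.256, 0.2102]
tcp_rot: [-180.0, -0.0, 110.7]
wrist_force: [-1.2, 0.3, 0.6]
opening: 0.0855
t [ 0.0002 -0.0005  0.1042] rv [-0.0007 -0.0002 -0.0203]
```

```bash
python3 -m inch '[[0,0,0.02,0,0,-0.02,0],[0,0,0.04,0,0,-0.02,0],[0,0,0.06,0,0,-0.02,0],[0,0,0.08,0,0,-0.02,0],[0,0,0.095,0,0,-0.02,0],[0,0,0.102,0,0,-0.02,0],[0,0,0.104,0,0,-0.02,0],[0,0,0.104,0,0,-0.02,0],[0,0,0.104,0,0,-0.02,0]]'
python3 - <<'E'
from h import *
rel([.4735,.256,.106])
im,d=snap('scene','scene2'); u,v=proj('scene',[.473,.2555,.12]).astype(int)
cv2.imwrite('pics/c2.png',cv2.resize(im[v-45:v+45,u-50:u+50,::-1],(600,540),interpolation=cv2.INTER_CUBIC))
E
```

```text
time: 4.03
ee_pos: [0.4744, 0.2564, 0.1071]
tcp_rot: [180.0, -0.0, 111.5]
wrist_force: [-0.1, -0.0, 0.8]
opening: 0.0853
t [-0.     -0.001   0.0011] rv [ 0.0003 -0.0005 -0.0062]
```

View pics/c2.png

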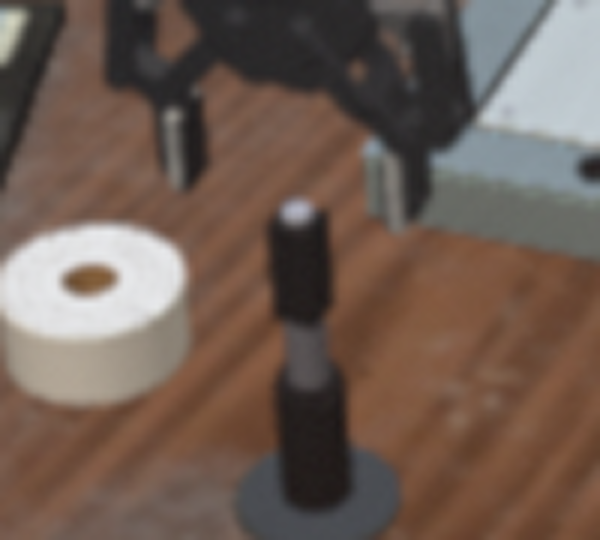

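The picture shows the fingertips at crop (180,180) and (400,220). That is about 30 mm higher or farther than the block centre at (300,268), so I'll check with depth before closing.

Run:
```python
from h import *
d=np.load('pics/scene2.npy'); P=cloud('scene',d); u,v=proj('scene',[.473,.2555,.12]).astype(int)
for n,x,y in[('L',175,140),('Ltip',180,175),('R',405,180),('Rtip',402,210),('stud',297,210),('block',300,270),('foot',250,500),('label',130,250)]:
    print(n,P[v-45+y//6,u-50+x//6].round(4))
print(proj('scene',[.4744,.2564,.107]),u,v)
d=np.load('pics/top1.npy')
o=telemetry.get_obs();print(o['ee_pos'],o['q'],o['opening'])
```

```text
L [0.5134 0.2826 0.182 ]
Ltip [0.51   0.2842 0.1671]
R [0.4209 0.2486 0.185 ]
Rtip [0.4252 0.2452 0.167 ]
stud [0.4748 0.2567 0.1506]
block [0.4655 0.2644 0.1297]
foot [0.4927 0.2798 0.006 ]
label [0.6341 0.2162 0.0359]
[281.29055527 284.59962059] 281 280
[0.47456087 0.25649144 0.10727398] [ 2.83764658e+01  2.60462795e+00 -2.10210110e+00  8.52518496e+01
  2.33926690e-02  9.68302562e+01] 0.08547923789630955
```

Run:
```python
from h import *
for k in range(2):
    im,d=optics.camera('scene'); P=cloud('scene',d)
    m=(abs(P[...,0]-.474)<.07)&(abs(P[...,1]-.257)<.06)&(P[...,2]>.07)
    q=P[m]; s=np.hypot(q[:,0]-.474,q[:,1]-.257)>.028; q=q[s]
    z=np.sort(q[:,2]); print(telemetry.get_obs()['time'],z[:8].round(3), q[np.argsort(q[:,2])[:6]].round(3).tolist(), telemetry.get_obs()['ee_pos'])
```

```text
4.1333 [0.154 0.155 0.155 0.156 0.157 0.158 0.158 0.159] [[0.519, 0.267, 0.154], [0.429, 0.242, 0.155], [0.515, 0.277, 0.155], [0.431, 0.24, 0.156], [0.514, 0.275, 0.157], [0.519, 0.263, 0.158]] [0.47456157 0.2565318  0.10723107]
4.1833 [0.154 0.155 0.156 0.157 0.157 0.158 0.158 0.159] [[0.519, 0.268, 0.154], [0.517, 0.273, 0.155], [0.428, 0.243, 0.156], [0.519, 0.283, 0.157], [0.513, 0.279, 0.157], [0.429, 0.242, 0.158]] [0.47450829 0.25651228 0.10706874]
```

```bash
python3 - <<'E'
from h import *
for f,c,tc in(('scene1','scene',(.4847,.2273,.2248)),('top0','top',(.233,-.498,.195)),('scene0','scene',(.233,-.498,.195)),('scene2','scene',(.4744,.2564,.107))):
    P=cloud(c,np.load(f'pics/{f}.npy')); q=P[(np.hypot(P[...,0]-tc[0],P[...,1]-tc[1])<.075)&(P[...,2]>.1)]
    q=q[(np.hypot(q[:,0]-.474,q[:,1]-.257)>.02)]
    if len(q): q=q[np.argsort(q[:,2])]; print(f,len(q),tc,q[:8].round(3).tolist(), 'max',q[-1].round(3))
E
python3 -m inch '[[0,0,-0.06,0,0,0,0],[0,0,-0.06,0,0,0,0],[0,0,-0.06,0,0,0,0.8],[0,0,-0.06,0,0,0,1],[0,0,-0.06,0,0,0,1],[0,0,-0.06,0,0,0,1],[0,0,-0.06,0,0,0,1],[0,0,-0.06,0,0,0,1],[0,0,-0.06,0,0,0,1],[0,0,-0.06,0,0,0,1]]' 40
python3 - <<'E'
from h import *
im,d=snap('scene','scene3'); snap('top','top3'); P=cloud('scene',d); o=telemetry.get_obs(); tc=o['ee_pos']; print(tc,o['opening'])
q=P[(np.hypot(P[...,0]-tc[0],P[...,1]-tc[1])<.05)&(P[...,2]>.157)]; q=q[np.argsort(q[:,2])]; print(q[:8].round(3).tolist())
E
```

```text
scene1 7267 (0.4847, 0.2273, 0.2248) [[0.507, 0.191, 0.272], [0.501, 0.187, 0.273], [0.505, 0.19, 0.273], [0.506, 0.185, 0.273], [0.502, 0.189, 0.273], [0.511, 0.19, 0.273], [0.509, 0.189, 0.274], [0.498, 0.186, 0.274]] max [0.452 0.262 0.739]
top0 2747 (0.233, -0.498, 0.195) [[0.256, -0.533, 0.243], [0.218, -0.448, 0.247], [0.224, -0.453, 0.248], [0.259, -0.53, 0.248], [0.218, -0.45, 0.249], [0.222, -0.448, 0.249], [0.259, -0.532, 0.25], [0.263, -0.538, 0.25]] max [ 0.254 -0.438  0.552]
scene0 567 (0.233, -0.498, 0.195) [[0.212, -0.455, 0.241], [0.21, -0.456, 0.242], [0.259, -0.532, 0.243], [0.257, -0.532, 0.244], [0.221, -0.448, 0.244], [0.21, -0.455, 0.245], [0.205, -0.45, 0.245], [0.212, -0.452, 0.245]] max [ 0.186 -0.441  0.688]
scene2 9084 (0.4744, 0.2564, 0.107) [[0.513, 0.279, 0.157], [0.429, 0.241, 0.157], [0.427, 0.244, 0.157], [0.514, 0.275, 0.157], [0.515, 0.27, 0.157], [0.518, 0.264, 0.158], [0.517, 0.285, 0.158], [0.429, 0.249, 0.159]] max [0.449 0.293 0.626]
time: 5.02
ee_pos: [0.474, 0.2562, 0.1657]
tcp_rot: [-179.9, -0.0, 111.6]
wrist_force: [0.0, -0.6, -0.1]
opening: -0.0
[0.47406539 0.25626181 0.16590577] -7.20411819306955e-05
[[0.47, 0.254, 0.2], [0.475, 0.266, 0.201], [0.467, 0.26, 0.201], [0.469, 0.258, 0.203], [0.469, 0.265, 0.203], [0.47, 0.267, 0.204], [0.465, 0.265, 0.205], [0.473, 0.267, 0.205]]
```

Depth shows the shut fingertips at z=0.200 while the reported TCP is 0.166. The offset is the same in every view, so the real fingertips sit about 35 mm above the reported TCP. I'll allow for it and target a reported TCP of about 0.071 for the grasp.

```bash
python3 -m inch '[[0,0,0,0,0,0,0],[0,0,0,0,0,0,0],[0,0,0,0,0,0,0],[0,0,0,0,0,0,0],[0,0,0,0,0,0,0],[0,0,0.02,0,0,0,0],[0,0,0.04,0,0,0,0],[0,0,0.06,0,0,0,0],[0,0,0.08,0,0,0,0],[0,0,0.09,0,0,0,0],[0,0,0.094,0,0,0,0],[0,0,0.094,0,0,0,0]]'
python3 - <<'E'
from h import *
im,d=snap('scene','scene4'); rel([.4735,.256,.071]); u,v=proj('scene',[.473,.2555,.12]).astype(int)
P=cloud('scene',d); q=P[(np.hypot(P[...,0]-.474,P[...,1]-.256)<.07)&(np.hypot(P[...,0]-.474,P[...,1]-.256)>.03)&(P[...,2]>.09)]; print(np.sort(q[:,2])[:8].round(3))
cv2.imwrite('pics/c4.png',cv2.resize(im[v-45:v+45,u-50:u+50,::-1],(600,540),interpolation=cv2.INTER_CUBIC))
E
```

```text
time: 6.12
ee_pos: [0.4737, 0.2561, 0.0716]
tcp_rot: [-179.9, -0.0, 111.6]
wrist_force: [1.1, 0.0, -0.3]
opening: 0.0856
t [-0.0001 -0.0007  0.0016] rv [-0.0008 -0.0003 -0.0061]
[0.118 0.119 0.12  0.121 0.122 0.123 0.123 0.123]
```

View pics/c4.png

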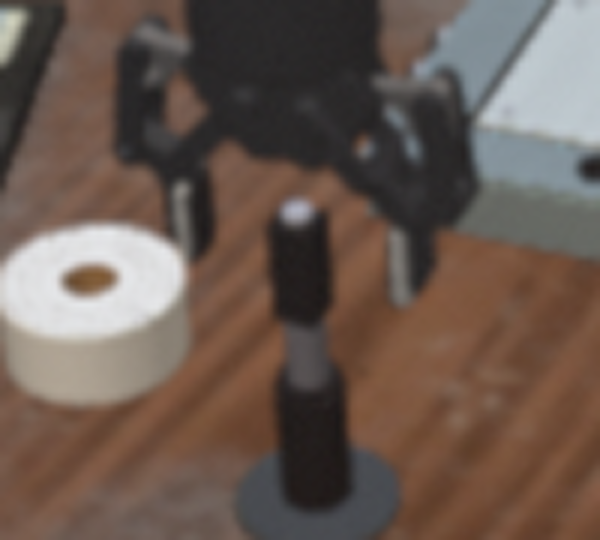

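The fingers now straddle the block, with tips at crop (195,255) and (405,300). I'll close, then lift.

```bash
python3 -m inch '[[0,0,0,0,0,0,0.5],[0,0,0,0,0,0,1],[0,0,0,0,0,0,1],[0,0,0,0,0,0,1],[0,0,0,0,0,0,1],[0,0,0,0,0,0,1],[0,0,0,0,0,0,1],[0,0,0,0,0,0,1],[0,0,0,0,0,0,1]]' 80; python3 -c "
from h import *
o=telemetry.get_obs(); print(o['wrist_force'],o['torque'],o['ee_pos'],o['tcp_rot'])"
```

```text
time: 6.92
ee_pos: [0.4742, 0.2564, 0.0724]
tcp_rot: [-180.0, -0.0, 111.6]
wrist_force: [-0.4, 0.0, 4.5]
opening: 0.0191
[-0.42010025  0.04977112  4.54307639] [-0.09795301  0.07855804 -0.02491967] [0.47418009 0.2563873  0.07244549] [-1.79980126e+02 -2.31595353e-02  1.11553440e+02]
```

```bash
python3 -m inch '[[0,0,-0.005,0,0,0,1],[0,0,-0.015,0,0,0,1],[0,0,-0.025,0,0,0,1],[0,0,-0.035,0,0,0,1],[0,0,-0.045,0,0,0,1],[0,0,-0.055,0,0,0,1],[0,0,-0.065,0,0,0,1],[0,0,-0.075,0,0,0,1],[0,0,-0.085,0,0,0,1],[0,0,-0.095,0,0,0,1],[0,0,-0.1,0,0,0,1],[0,0,-0.1,0,0,0,1]]'
python3 - <<'E'
from h import *
im,d=snap('scene','scene5'); o=telemetry.get_obs(); tc=o['ee_pos']; print(tc,o['tcp_rot'],o['wrist_force'],o['opening'])
u,v=proj('scene',[tc[0],tc[1],.15]).astype(int); x0,y0=u-50,v-50
cv2.imwrite('pics/c5.png',cv2.resize(im[y0:y0+100,x0:x0+100,::-1],(600,600),interpolation=cv2.INTER_CUBIC))
print(x0,y0,[((proj('scene',[tc[0],tc[1],z])-[x0,y0]+.5)*6).round(0) for z in(.109,.165,.2,.249)])
P=cloud('scene',d)
for z in(.12,.14,.165,.19,.21,.24):
    uu,vv=proj('scene',[tc[0],tc[1],z]).round().astype(int)
    q=P[vv-2:vv+3,uu-14:uu+15].reshape(-1,3); q=q[(abs(q[:,2]-z)<.02)&(np.hypot(q[:,0]-tc[0],q[:,1]-tc[1])<.04)]; print(z,len(q),q.mean(0).round(4) if len(q) else '')
E
```

```text
time: 7.92
ee_pos: [0.4746, 0.2565, 0.1735]
tcp_rot: [180.0, -0.0, 111.6]
wrist_force: [-0.5, 1.0, -1.4]
opening: 0.019
[0.47436322 0.25644692 0.1724994 ] [-1.79983435e+02 -2.41225593e-02  1.11555265e+02] [-0.24134331 -0.07321073 -0.77938512] 0.018809124838357665
230 220 [array([310., 387.]), array([302., 274.]), array([297., 200.]), array([289.,  93.])]
0.12 13 [0.4727 0.2597 0.1247]
0.14 26 [0.4706 0.2613 0.1442]
0.165 55 [0.4705 0.2619 0.1702]
0.19 39 [0.4697 0.2625 0.1963]
0.21 82 [0.4679 0.2641 0.2178]
0.24 109 [0.4662 0.2639 0.248 ]
```

View pics/c5.png

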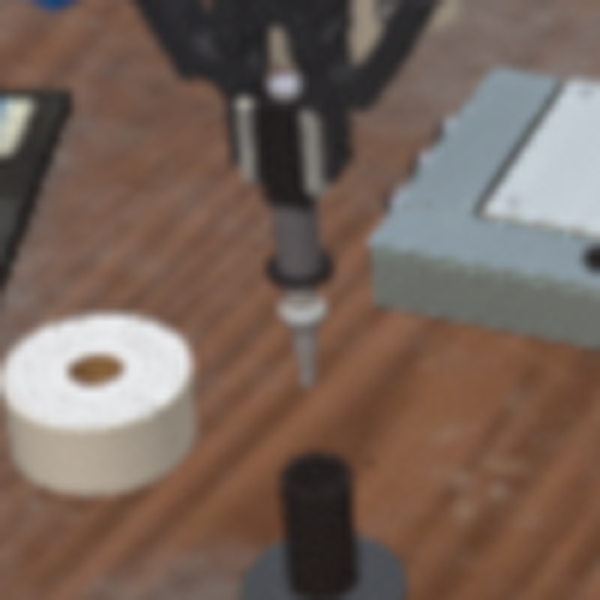

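The probe hangs upright in the grip: the tip shows at crop (308,388), against (310,387) predicted, so tip z ≈ reported z − 0.064. Next I'll move above seam_start.

```bash
python3 -m inch '[[-0.012,-0.003,0,0,0,0,1],[-0.036,-0.009,0,0,0,0,1],[-0.066,-0.016,0,0,0,-0.006,1],[-0.096,-0.023,0,0,0,-0.006,1],[-0.126,-0.031,0.005,0,0,-0.006,1],[-0.156,-0.038,0.012,0,0,-0.006,1],[-0.186,-0.045,0.02,0,0,-0.006,1],[-0.212,-0.052,0.03,0,0,-0.006,1],[-0.23,-0.056,0.038,0,0,-0.006,1],[-0.238,-0.058,0.042,0,0,-0.006,1],[-0.239,-0.058,0.044,0,0,-0.006,1],[-0.239,-0.058,0.044,0,0,-0.006,1]]'
python3 - <<'E'
from h import *
im,d=snap('scene','scene6'); o=telemetry.get_obs(); tc=o['ee_pos']; print(tc,o['tcp_rot'],o['wrist_force'],o['opening'])
T=np.array([tc[0],tc[1],tc[2]-.064])
u,v=proj('scene',T).astype(int); x0,y0=u-60,v-50
a=cv2.resize(im[y0:y0+80,x0:x0+110,::-1],None,fx=7,fy=7,interpolation=cv2.INTER_CUBIC)
cv2.imwrite('pics/c6.png',a)
f=lambda p:((proj('scene',p)-[x0,y0]+.5)*7).round(0)
print(x0,y0,'tip',f(T),'start',f([.5081,.0127,.038]),'corner',f([.5823,.0426,.038]),'end',f([.6271,-.0688,.038]))
rel([.5081,.0127,.1035])
E
```

```text
time: 8.97
ee_pos: [0.5075, 0.0125, 0.1274]
tcp_rot: [-179.9, -0.1, 111.8]
wrist_force: [0.8, 0.5, -0.9]
opening: 0.019
[0.50766277 0.01310444 0.12790219] [-1.79919674e+02 -4.39209979e-02  1.11895918e+02] [-0.19405633  0.06974058 -0.29786169] 0.019112970794247727
275 202 tip [426. 355.] start [426. 408.] corner [241. 374.] end [338. 229.]
t [-0.0006  0.0003  0.0244] rv [-0.0014 -0.0008 -0.0001]
```

View pics/c6.png

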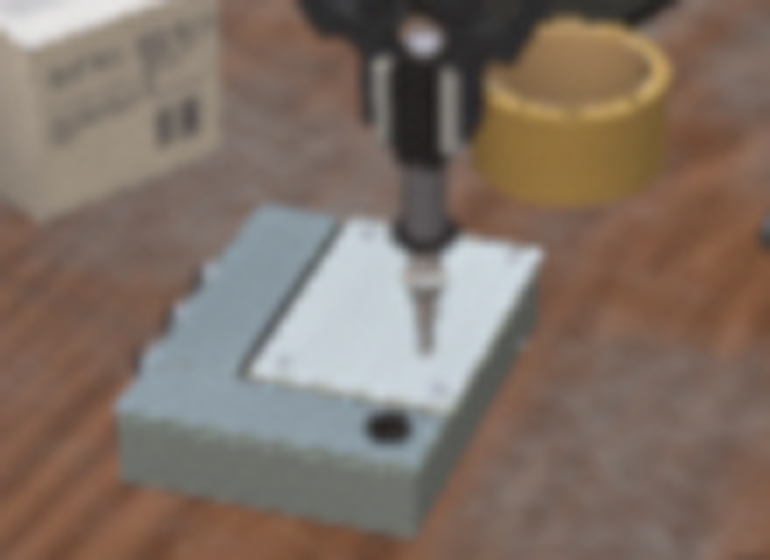

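The tip is at (427,355), exactly as predicted. The groove corner is at (243,376) and its line passes through the predicted start (426,408). I'll lower to about 2 mm above the top.

```bash
python3 -m inch '[[0,0,0.006,0,0,0,1],[0,0,0.012,0,0,0,1],[0,0,0.017,0,0,0,1],[0,0,0.021,0,0,0,1],[0,0,0.0235,0,0,0,1],[0,0,0.0235,0,0,0,1],[0,0,0.0235,0,0,0,1],[0,0,0.0235,0,0,0,1],[0,0,0.0235,0,0,0,1]]'; python3 -c "
from h import *
o=telemetry.get_obs();print(o['wrist_force'],o['ee_pos']); rel([.5823,.0426,.1045])"
```

```text
time: 9.77
ee_pos: [0.5081, 0.0127, 0.1048]
tcp_rot: [-180.0, -0.0, 111.9]
wrist_force: [0.9, 0.6, -0.3]
opening: 0.0194
[ 0.85209126  0.59693244 -0.25104206] [0.50805631 0.0126658  0.10482751]
t [0.0001 0.0801 0.0003] rv [-0.0006 -0.0001 -0.0001]
```

```bash
python3 -m inch '[[0,0.0025,0,0,0,0,1],[0,0.005,0,0,0,0,1],[0,0.0075,0,0,0,0,1],[0,0.01,0,0,0,0,1],[0,0.0125,0,0,0,0,1],[0,0.015,0,0,0,0,1],[0,0.0175,0,0,0,0,1],[0,0.02,0,0,0,0,1],[0,0.0225,0,0,0,0,1],[0,0.025,0,0,0,0,1],[0,0.0275,0,0,0,0,1],[0,0.03,0,0,0,0,1]]'
python3 -m inch '[[0,0.0025,0,0,0,0,1],[0,0.005,0,0,0,0,1],[0,0.0075,0,0,0,0,1],[0,0.01,0,0,0,0,1],[0,0.0125,0,0,0,0,1],[0,0.015,0,0,0,0,1],[0,0.0175,0,0,0,0,1],[0,0.02,0,0,0,0,1],[0,0.0225,0,0,0,0,1],[0,0.025,0,0,0,0,1],[0,0.0275,0,0,0,0,1],[0,0.03,0,0,0,0,1]]'
python3 -m inch '[[0,0.0025,0,0,0,0,1],[0,0.005,0,0,0,0,1],[0,0.0075,0,0,0,0,1],[0,0.01,0,0,0,0,1],[0,0.0125,0,0,0,0,1],[0,0.015,0,0,0,0,1],[0,0.0175,0,0,0,0,1],[0,0.02,0,0,0,0,1],[0,0.02,0,0,0,0,1],[0,0.02,0,0,0,0,1],[0,0.02,0,0,0,0,1]]'
python3 - <<'E'
from h import *
o=telemetry.get_obs();print(o['wrist_force']); rel([.5823,.0426,.1045]); rel([.6271,-.0688,.1045])
im,d=snap('scene','scene7'); im2,_=snap('top','top7'); tc=o['ee_pos']; T=np.array([tc[0],tc[1],tc[2]-.064]); u,v=proj('scene',T).astype(int); x0,y0=u-50,v-45
cv2.imwrite('pics/c7.png',cv2.resize(im[y0:y0+70,x0:x0+100,::-1],None,fx=8,fy=8,interpolation=cv2.INTER_CUBIC))
print('tip',(proj('scene',T)-[x0,y0]+.5)*8)
E
```

```text
time: 10.77
ee_pos: [0.5359, 0.024, 0.1045]
tcp_rot: [-179.9, -0.0, 111.9]
wrist_force: [-0.5, -0.5, -1.5]
opening: 0.0191
time: 11.77
ee_pos: [0.5638, 0.0352, 0.1044]
tcp_rot: [-179.9, -0.0, 111.9]
wrist_force: [-0.4, -0.5, -1.0]
opening: 0.0194
time: 12.68
ee_pos: [0.5821, 0.0425, 0.1044]
tcp_rot: [-179.9, -0.0, 111.9]
wrist_force: [-0.6, -0.1, -1.2]
opening: 0.0189
[-0.59493984 -0.07494445 -1.17837982]
t [ 0.      0.0003 -0.0001] rv [-0.0011 -0.0003 -0.0001]
t [-1.2e-01  3.0e-04 -1.0e-04] rv [-0.0011 -0.0003 -0.0001]
tip [404.08121273 366.261092  ]
```

View pics/c7.png

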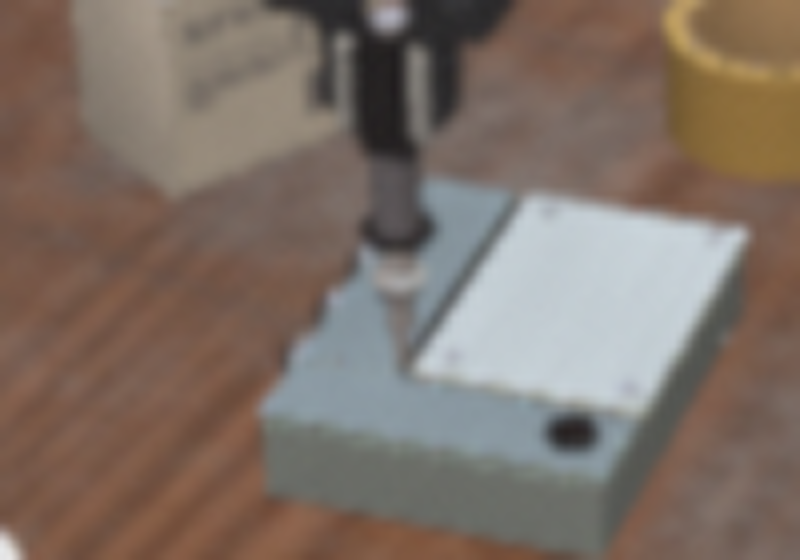

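The tip is at (405,370), right on the groove corner. Continuing along leg 2 (tool −x, 120 mm).

```bash
python3 -m inch '[[-0.0025,0,0,0,0,0,1],[-0.005,0,0,0,0,0,1],[-0.0075,0,0,0,0,0,1],[-0.01,0,0,0,0,0,1],[-0.0125,0,0,0,0,0,1],[-0.015,0,0,0,0,0,1],[-0.0175,0,0,0,0,0,1],[-0.02,0,0,0,0,0,1],[-0.0225,0,0,0,0,0,1],[-0.025,0,0,0,0,0,1],[-0.0275,0,0,0,0,0,1],[-0.03,0,0,0,0,0,1]]'
python3 -m inch '[[-0.0025,0,0,0,0,0,1],[-0.005,0,0,0,0,0,1],[-0.0075,0,0,0,0,0,1],[-0.01,0,0,0,0,0,1],[-0.0125,0,0,0,0,0,1],[-0.015,0,0,0,0,0,1],[-0.0175,0,0,0,0,0,1],[-0.02,0,0,0,0,0,1],[-0.0225,0,0,0,0,0,1],[-0.025,0,0,0,0,0,1],[-0.0275,0,0,0,0,0,1],[-0.03,0,0,0,0,0,1]]'
python3 -m inch '[[-0.0025,0,0,0,0,0,1],[-0.005,0,0,0,0,0,1],[-0.0075,0,0,0,0,0,1],[-0.01,0,0,0,0,0,1],[-0.0125,0,0,0,0,0,1],[-0.015,0,0,0,0,0,1],[-0.0175,0,0,0,0,0,1],[-0.02,0,0,0,0,0,1],[-0.0225,0,0,0,0,0,1],[-0.025,0,0,0,0,0,1],[-0.0275,0,0,0,0,0,1],[-0.03,0,0,0,0,0,1]]'
python3 -m inch '[[-0.0025,0,0,0,0,0,1],[-0.005,0,0,0,0,0,1],[-0.0075,0,0,0,0,0,1],[-0.01,0,0,0,0,0,1],[-0.0125,0,0,0,0,0,1],[-0.015,0,0,0,0,0,1],[-0.0175,0,0,0,0,0,1],[-0.02,0,0,0,0,0,1],[-0.0225,0,0,0,0,0,1],[-0.025,0,0,0,0,0,1],[-0.0275,0,0,0,0,0,1],[-0.03,0,0,0,0,0,1]]'
python3 -m inch '[[0,0,0,0,0,0,1],[0,0,0,0,0,0,1],[0,0,0,0,0,0,1]]'
python3 -c "
from h import *
rel([.6271,-.0688,.1045]); rel([.4885,-.2655,.18])
# cap rim from both cameras
for n,f in(('top','top0'),('scene','scene7')):
    im=cv2.imread(f'pics/{f}.png'); P=cloud(n,np.load(f'pics/{f}.npy'))
    m=(np.hypot(P[...,0]-.4885,P[...,1]+.2655)<.03)&(P[...,2]>.066)&(P[...,2]<.078); v,u=np.nonzero(m)
    (cu,cv),r,a=cv2.fitEllipse(cv2.convexHull(np.stack([u,v],1).astype(np.int32))); print(n,len(u),cu,cv,r,ray(n,cu,cv,.072),P[m].mean(0))
"
```

```text
time: 13.78
ee_pos: [0.5934, 0.0144, 0.1044]
tcp_rot: [-179.9, -0.0, 111.9]
wrist_force: [0.2, -1.1, -0.6]
opening: 0.0192
time: 14.78
ee_pos: [0.6046, -0.0134, 0.1044]
tcp_rot: [-179.9, -0.0, 111.9]
wrist_force: [-0.6, 0.5, -1.4]
opening: 0.019
time: 15.78
ee_pos: [0.6158, -0.0412, 0.1044]
tcp_rot: [-179.9, -0.0, 111.9]
wrist_force: [-0.0, 0.7, -1.2]
opening: 0.0189
time: 16.78
ee_pos: [0.627, -0.0691, 0.1044]
tcp_rot: [-179.9, -0.0, 111.9]
wrist_force: [-0.3, 0.2, -0.6]
opening: 0.0188
time: 17.03
ee_pos: [0.6268, -0.0688, 0.1044]
tcp_rot: [-179.9, -0.0, 111.9]
wrist_force: [-0.2, -0.3, -0.6]
opening: 0.0192
t [-0.0001  0.0002 -0.0001] rv [-0.0011 -0.0004 -0.0001]
t [-0.1309 -0.2018 -0.0755] rv [-0.0011 -0.0004 -0.0001]
top 91 434.05126953125 246.62826538085938 (13.46461009979248, 15.769659042358398) [ 0.4888382  -0.26251655  0.072     ] [ 0.48786848 -0.26447821  0.07072099]
scene 38 397.2056579589844 215.51246643066406 (6.073753356933594, 10.490232467651367) [ 0.48582663 -0.25809116  0.072     ] [ 0.48839881 -0.26191417  0.06976159]
```

Seam traced to the end. I'll lift, then move above the cap.

```bash
python3 -m inch '[[0,0,-0.015,0,0,0,1],[0,0,-0.04,0,0,0,1],[-0.006,-0.01,-0.06,0,0,0,1],[-0.02,-0.03,-0.075,0,0,0,1],[-0.037,-0.056,-0.075,0,0,0,1],[-0.054,-0.083,-0.075,0,0,0,1],[-0.071,-0.11,-0.075,0,0,0,1],[-0.089,-0.137,-0.075,0,0,0,1],[-0.105,-0.162,-0.075,0,0,0,1],[-0.118,-0.182,-0.075,0,0,0,1],[-0.127,-0.196,-0.07,0,0,0,1],[-0.131,-0.202,-0.06,0,0,0,1]]'
python3 -m inch '[[0,0,0.01,0,0,0,1],[0,0,0.015,0,0,0,1],[0,0,0.015,0,0,0,1],[0,0,0.015,0,0,0,1]]'
python3 - <<'E'
from h import *
im,d=snap('scene','scene8'); im2,d2=snap('top','top8'); o=telemetry.get_obs(); tc=o['ee_pos']; T=np.array([tc[0],tc[1],tc[2]-.064]); print(tc,o['tcp_rot'],o['wrist_force'],o['q'])
u,v=proj('scene',T).astype(int); x0,y0=u-30,v-30
f=lambda p:((proj('scene',p)-[x0,y0]+.5)*10).round(0)
cv2.imwrite('pics/c8.png',cv2.resize(im[y0:y0+60,x0:x0+60,::-1],None,fx=10,fy=10,interpolation=cv2.INTER_CUBIC))
print('tip',f(T),'mouth',f([.4887,-.2658,.072]),[f([.4887+.0165*a,-.2658+.0165*b,.072]) for a,b in((.66,.75),(-.66,-.75),(.75,-.66),(-.75,.66))], 'per cm x,y',f([.4987,-.2658,.072])-f([.4887,-.2658,.072]),f([.4887,-.2558,.072])-f([.4887,-.2658,.072]))
rel([.4887,-.2658,.15])
E
```

```text
time: 18.03
ee_pos: [0.4876, -0.2675, 0.1657]
tcp_rot: [180.0, 0.1, 111.8]
wrist_force: [0.3, -0.7, -0.8]
opening: 0.019
time: 18.37
ee_pos: [0.4887, -0.2646, 0.1489]
tcp_rot: [-179.9, -0.1, 112.0]
wrist_force: [-0.3, -0.1, -0.4]
opening: 0.0191
[ 0.48895174 -0.26497649  0.14979542] [-1.79953383e+02 -1.01236859e-02  1.11969969e+02] [-0.34316524  0.16167496 -0.88367437] [-2.84374537e+01  5.15104341e+00  5.27163629e+00  9.01581045e+01
 -2.94710298e-02  3.95925823e+01]
tip [314. 310.] mouth [314. 348.] [array([262., 352.]), array([365., 344.]), array([301., 322.]), array([327., 374.])] per cm x,y [-27. -10.] [-19.  12.]
t [-0.0007 -0.0005 -0.0002] rv [-0.0008 -0.0002  0.0012]
```

View pics/c8.png

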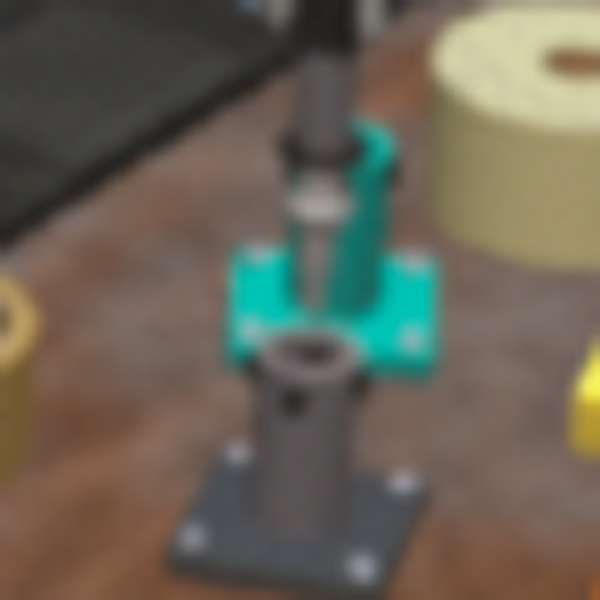

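The tip is at about (315,311) and the cap's rim at about (310,351), where (314,348) was predicted. That is roughly a 2 mm disagreement in y, so I'll refine it once numerically from both views.

Run:
```python
from h import *
a=cv2.imread('pics/top0.png'); g=cv2.cvtColor(a,cv2.COLOR_BGR2GRAY).astype(float)
G=cv2.resize(g[232:262,420:452],None,fx=8,fy=8,interpolation=cv2.INTER_CUBIC)
for th in(95,105,115,125):
    m=(G>th).astype(np.uint8); n,l,s,c=cv2.connectedComponentsWithStats(m)
    for k in range(1,n):
        if s[k,4]>1500 and s[k,2]<170 and s[k,3]<170:
            pts=np.argwhere(l==k)[:,::-1].astype(np.int32); (x,y),r,an=cv2.fitEllipse(cv2.convexHull(pts))
            print('top',th,s[k,4],np.round(r,1),ray('top',(x+.5)/8-.5+420,(y+.5)/8-.5+232,.072).round(4))
# scene: tube silhouette midpoints by row
b=cv2.imread('pics/scene8.png').astype(int); d=np.load('pics/scene8.npy'); P=cloud('scene',d)
for z in(.025,.03,.035,.04,.045,.05):
    u0,v0=proj('scene',[.4887,-.2658,z]); v=int(round(v0)); print(z,'pred u',round(u0,2),'row',v,b[v,int(u0)-9:int(u0)+10].sum(1)//3, d[v,int(u0)-9:int(u0)+10].round(3)[::3])
```

```text
top 95 4542 [ 55.6 143.2] [ 0.5194 -0.2434  0.072 ]
top 105 5821 [ 92.4 115.3] [ 0.5101 -0.2972  0.072 ]
top 105 6958 [113.1 148. ] [ 0.4942 -0.2674  0.072 ]
top 115 4840 [103.5 110.2] [ 0.4891 -0.2667  0.072 ]
top 125 3759 [ 99.4 105.5] [ 0.489  -0.2666  0.072 ]
0.025 pred u 396.99 row 227 [86 79 78 80 75 73 77 82 85 86 86 83 80 76 74 80 84 88 97] [1.723 1.702 1.654 1.651 1.657 1.698 1.724]
0.03 pred u 397.08 row 226 [ 84  87 100  92  78  77  81  86  86  84  84  80  77  75  86  93  97 100
 107] [1.709 1.705 1.663 1.651 1.653 1.734 1.721]
0.035 pred u 397.17 row 225 [ 90 104 131 120  89  77  80  85  85  85  83  82  77  76  88  97 102 104
 106] [1.74  1.71  1.652 1.651 1.661 1.739 1.729]
0.04 pred u 397.27 row 223 [100  98 100  94  81  75  80  84  86  86  85  82  79  78  89  98 100 102
 102] [1.748 1.745 1.648 1.651 1.644 1.742 1.745]
0.045 pred u 397.36 row 222 [104 101  97  91  77  74  80  82  82  84  84  82  79  76  86  96  99 100
 102] [1.755 1.748 1.649 1.647 1.639 1.753 1.761]
0.05 pred u 397.45 row 220 [104 104 105 101  85  77  73  57  48  63  80  84  80  75  75  85  96 101
 102] [1.768 1.77  1.643 1.644 1.64  1.765 1.769]
```

The top view gives the cap at (0.489,−0.2666), and the scene silhouette lies about 1.5 mm to +x+y of that. I'll use (0.4897,−0.2652) and centre by feel as the cone enters the bore.

```bash
python3 -m inch '[[-0.0004,0.0006,0.005,0,0,0,1],[-0.0004,0.0006,0.012,0,0,0,1],[-0.0004,0.0006,0.02,0,0,0,1],[-0.0004,0.0006,0.028,0,0,0,1],[-0.0004,0.0006,0.034,0,0,0,1],[-0.0004,0.0006,0.038,0,0,0,1],[-0.0004,0.0006,0.038,0,0,0,1],[-0.0004,0.0006,0.038,0,0,0,1]]'
python3 -c "
from h import *
o=telemetry.get_obs(); print(o['wrist_force'],o['torque'],o['ee_pos'])"
python3 -m inch '[[0,0,0.002,0,0,0,1],[0,0,0.004,0,0,0,1],[0,0,0.006,0,0,0,1],[0,0,0.008,0,0,0,1],[0,0,0.01,0,0,0,1],[0,0,0.012,0,0,0,1],[0,0,0.012,0,0,0,1],[0,0,0.012,0,0,0,1]]'
python3 -c "
from h import *
o=telemetry.get_obs(); print(o['wrist_force'],o['torque'],o['ee_pos'],o['tcp_rot'])"
```

```text
time: 19.13
ee_pos: [0.4889, -0.2658, 0.1114]
tcp_rot: [-179.9, -0.0, 111.9]
wrist_force: [-0.0, 0.0, -0.9]
opening: 0.0191
[-0.04680628  0.01680092 -0.85701145] [ 0.0172732  -0.01327374 -0.00916568] [ 0.48886077 -0.26582532  0.11137655]
time: 19.8
ee_pos: [0.4889, -0.2658, 0.0994]
tcp_rot: [-179.9, -0.0, 111.9]
wrist_force: [-1.3, -0.3, -1.5]
opening: 0.0188
[-1.33462265 -0.28442987 -1.53653299] [-0.01998474  0.03018499 -0.01494859] [ 0.48892272 -0.26579577  0.09941152] [-1.79931909e+02 -3.15441412e-02  1.11898624e+02]
```

The bead entered with only about 1.3 N side force. Now pressing.

```bash
python3 -m inch '[[0,0,0.001,0,0,0,1],[0,0,0.002,0,0,0,1],[0,0,0.003,0,0,0,1],[0,0,0.004,0,0,0,1],[0,0,0.005,0,0,0,1],[0,0,0.006,0,0,0,1],[0,0,0.007,0,0,0,1],[0,0,0.008,0,0,0,1],[0,0,0.009,0,0,0,1]]' 100
python3 -m inch '[[0,0,0.001,0,0,0,1],[0,0,0.002,0,0,0,1],[0,0,0.003,0,0,0,1]]'
python3 -m inch '[[0,0,0.001,0,0,0,1],[0,0,0.002,0,0,0,1],[0,0,0.003,0,0,0,1]]'
python3 -m inch '[[0,0,0.001,0,0,0,1],[0,0,0.002,0,0,0,1],[0,0,0.002,0,0,0,1]]'
python3 -c "
from h import *
o=telemetry.get_obs(); print(o['wrist_force'],o['torque'],o['ee_pos'],o['tcp_rot'])"
```

```text
time: 20.55
ee_pos: [0.4895, -0.2662, 0.0911]
tcp_rot: [180.0, 0.1, 111.9]
wrist_force: [1.7, -0.5, 5.3]
opening: 0.0189
time: 20.8
ee_pos: [0.4895, -0.2662, 0.0887]
tcp_rot: [180.0, 0.1, 111.9]
wrist_force: [1.0, -0.0, 8.3]
opening: 0.0192
time: 21.05
ee_pos: [0.4891, -0.2659, 0.0845]
tcp_rot: [-180.0, -0.0, 111.9]
wrist_force: [2.0, -0.6, -2.4]
opening: 0.019
time: 21.3
ee_pos: [0.489, -0.2659, 0.0825]
tcp_rot: [-179.9, -0.0, 111.9]
wrist_force: [2.3, -0.5, 2.7]
opening: 0.0191
[ 2.28634863 -0.49209413  2.68765915] [-0.26921898 -0.53520871 -0.01683138] [ 0.48901506 -0.26590781  0.08253036] [-1.79943914e+02 -1.07900449e-02  1.11895319e+02]
```

It clicked: force went 8.3 → −2.4 N and is now rising against the seal. Pressing on until the flange meets the rim.

```bash
python3 -m inch '[[0,0,0.001,0,0,0,1],[0,0,0.002,0,0,0,1],[0,0,0.002,0,0,0,1]]'
python3 -m inch '[[0,0,0.001,0,0,0,1],[0,0,0.0015,0,0,0,1],[0,0,0.0015,0,0,0,1]]'
python3 -m inch '[[0,0,0.0005,0,0,0,1],[0,0,0.001,0,0,0,1],[0,0,0.001,0,0,0,1],[0,0,0.001,0,0,0,1]]'
python3 -c "
from h import *
o=telemetry.get_obs(); print(o['wrist_force'],o['torque'],o['ee_pos'],o['tcp_rot'])"
```

```text
time: 21.55
ee_pos: [0.4891, -0.2659, 0.0807]
tcp_rot: [-180.0, -0.0, 111.9]
wrist_force: [1.5, -1.5, 5.1]
opening: 0.0189
time: 21.8
ee_pos: [0.4891, -0.266, 0.0796]
tcp_rot: [-180.0, 0.0, 111.9]
wrist_force: [1.1, 0.4, 5.7]
opening: 0.0187
time: 22.13
ee_pos: [0.4892, -0.266, 0.0795]
tcp_rot: [-180.0, 0.1, 111.9]
wrist_force: [-1.4, 0.1, 12.1]
opening: 0.0187
[-1.44806115  0.11519831 12.05893676] [ 0.00620276  0.20537417 -0.00711569] [ 0.48923112 -0.26604909  0.07949513] [-1.79997162e+02  5.70815531e-02  1.11895186e+02]
```

Travel stopped at 0.0795 while the force jumped to 12 N, so the flange is on the rim. I'll add a small extra push, let it settle and take a last look.

```bash
python3 -m inch '[[0,0,0.0005,0,0,0,1],[0,0,0.0005,0,0,0,1],[0,0,0.0005,0,0,0,1],[0,0,0.0005,0,0,0,1],[0,0,0.0005,0,0,0,1],[0,0,0.0005,0,0,0,1]]'
python3 - <<'E'
from h import *
im,d=snap('scene','scene9'); o=telemetry.get_obs(); print(o['wrist_force'],o['ee_pos'],o['tcp_rot'],o['opening'],np.abs(o['qd']).max())
u,v=proj('scene',[.489,-.266,.08]).astype(int); x0,y0=u-30,v-30
cv2.imwrite('pics/c9.png',cv2.resize(im[y0:y0+60,x0:x0+60,::-1],None,fx=10,fy=10,interpolation=cv2.INTER_CUBIC))
E
```

```text
time: 22.63
ee_pos: [0.4893, -0.2661, 0.0795]
tcp_rot: [180.0, 0.1, 111.9]
wrist_force: [-2.4, 0.8, 15.5]
opening: 0.0185
[-1.62066729  0.81518952 15.94701456] [ 0.48924106 -0.2660928   0.07944068] [1.79991764e+02 7.69313086e-02 1.11893766e+02] 0.01865553246770069 0.1344010285622472
```

View pics/c9.png

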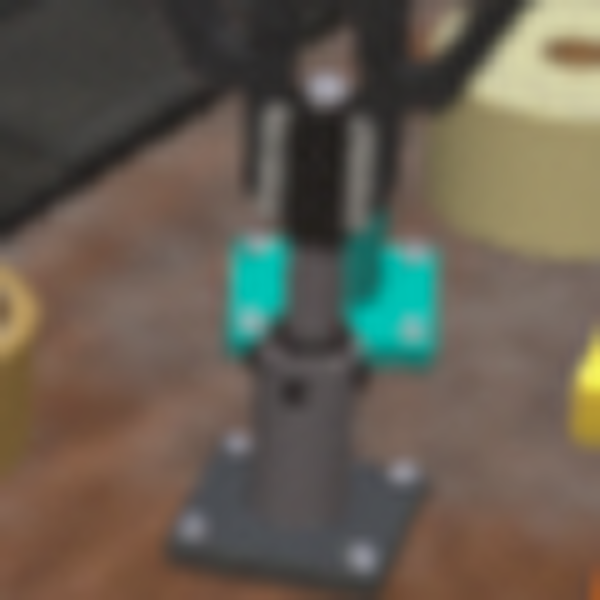

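The black flange is down on the cap's rim at about (310,345), with the probe upright, gripped and pressed at about 16 N. Handing in.

```bash
python3 -c "
from h import *
print(order.job_done())"
```

```text
the job is handed in; nothing more can be done
None
```

The job is handed in at about 23 s on the robot's clock. I took the probe upright from its stand and traced the whole L joint at 3 cm/s with the tip about 2 mm above the housing. Then I pressed it into the grey snap cap until it clicked and the flange met the rim.

**Last checks, all good:**
- **Click:** the press force rose to 8.3 N and dropped to −2.4 N. It then rose again against the seal.
- **Home:** the reported height stopped at 0.0795 m, which puts the tip about 15.5 mm above the desk. The last reading was about 16 N of push.
- **Probe:** in the last picture it is upright with its flange on the rim. It is still gripped (opening 18.7 mm), and the arm is practically still.

**What disagreed or went wrong:**
- **Reported tool point:** it lay about 35 mm below the real fingertips in every camera view, so I corrected for that before grasping.
- **First approach:** it ran the last joint into its limit, so I gripped the block with the jaws turned 90°.
- **Cap position:** the two cameras differed by about 2 mm. I aimed between them, and the bead went in with little side force.

**Not checked:** I did not re-measure the mug, tape roll and label roll at the end. The arm had no contact with them that I noticed. Job done reports no verdict.

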